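Shut the sweet jar with the lid that fits

ROBOT

A 7-joint arm with a two-finger parallel gripper is mounted at the origin on the work surface. World frame = base frame: x ahead of the robot, y to its left, z up, the work surface at z = 0. Lengths are in m, angles in rad, forces in N, time in s.
With the tool pointing down it reaches from about 0.4 to 0.85 m from the base axis. Payload 4.5 kg.
Tool frame: the origin (TCP) lies at the very end of the fingers, on their centre line; the grasp point (between the pads) lies 19 mm behind it (tcp_to_grasp is the z of the grasp point in the tool frame, in m); z points along the fingers, y is the line along which they close (so a half turn about z gives the same grasp; the last joint's range is limited). The gripper opens to 88 mm and grips with 3 to 60 N. Pads are 18 mm wide; open, the fingers measure 123 mm over their backs; the gripper's body (75 mm by 187 mm) begins 45 mm behind the grasp point.
Start: joints at [-1.079, 0.689, -0.195, 1.565, 0.157, 0.902, -0.215], TCP at [0.276, 0.561, 0.239] pointing down, gripper open.
Joint ranges: [-3.01, 3.01], [-0.46, 2.08], [-1.47, 1.51], [0.13, 2.56], [-1, 4.14], [0.04, 2.09], [-2.66, 2.66]. Speed limits (rad/s): [2.57, 2.57, 3.14, 3.14, 3.14, 3.14, 3.14].

INTERFACE

Orientations are given as a unit quaternion [x, y, z, w].
In Python, from plant import * gives the robot as it stands. The module is installed in compiled form; this text tells all that it offers.
- The arm moves only by the shell command python3 -m jog 'ROWS' [OPENING] [FORCE]. ROWS is JSON, a list that holds one entry, the list of rows, each a list of 6 numbers: the shift along the tool's x, y, z in m, then the turn, a rotation vector about the tool's x, y, z in rad. In form: [[[dx, dy, dz, ax, ay, az], ...]]. A call has 1 to 12 rows; each row shifts and turns the commanded pose from where the row before left it, along the tool's axes as they then stand; what a row does not reach is not made up. A row lasts 1/8 s, in which the tool goes at most 62.5 mm and 10.7 degrees, less where a joint would pass 70% of its speed; a pose out of reach is approached as far as the arm can. A call with a gripper value outside its range is refused whole. OPENING is the finger opening in m, from 0 to 0.0881, set as the call begins (- or left out, the last holds). The fingers move at their own pace and stop on an object; FORCE is the grip in N (left out, the last holds). Time passes only in rows, so rows that do not move let the fingers close. It gives the time, the measured TCP pose, the force, the opening and the grip force at its end, in the units of the state.
- get_state(): the state, without advancing time (a new reading comes with each control period).
- snapshot(name): name is "scene" or "top" or "wrist"; returns a dict with "frame" (420x560x3 uint8, red, green, blue), "mtx" (3x3 intrinsics, pixels), "xyz" and "orientation" of the camera in the world; the wrist camera has in their place "mount" (4x4, takes a point from camera to tool coordinates, whose origin is the TCP and whose axes are the flange's). Camera axes: x right, y down, z forward; pixel columns grow to the right and rows downward; lengths in m; the calibration is good to about 2 mm. A picture is of the moment at which its call begins: read the wrist's pose just before it. There is no depth.
- finish_job(): hands the job in; it is judged then, once.
The state is a dict: "clock": time; "q": joint angles; "qd": joint speeds; "joint_torque": joint torques, N m; "tool_pos": TCP position; "eef_rot": TCP orientation; "contact_force": force on the tool from outside, world axes, zero at the start; "moment": the same for the moment, N m; "opening": opening from 0.0 (shut) to 1.0 (fully open); "finger_force": force on a finger pad.
Only numpy, scipy, OpenCV 4.12 (cv2) and the standard library are available. Lean on these libraries where they do the work, as an engineer would, in place of code of your own. Each camera call takes 0.05 s, during which the arm holds its last target. There are 200 camera calls.

TASK

One open sweet jar stands on the shop counter, with three loose lids of different sizes beside it. Find the lid that fits the jar, lower it into the mouth with its two lugs through the two notches in the brass collar, and screw it clockwise until it is fully home, with its bar handle in line with the two red pips on the collar. Then let go and leave it shut.

Things in the scene. Friction and masses are not known exactly. Their poses are not given: they have to be found in the camera images.
- jar_mouth (a point): Centre of the jar's mouth at the collar's top, 120 mm up; jar 116 mm wide, fixed upright. Collar 10 mm thick, opening 76 mm wide, 106 mm across two opposite notches (60 degrees wide, middles 65 degrees counterclockwise from above of this point's +x and -x). Red pips at +x and -x. The right lid drops in, its disc on the collar, then turns clockwise to the pips, lugs under the collar; stops 3 degrees past.
- lid_pink_center (a point): Middle of the loose pink lid, 30 mm above its underside; it stands upright, z up. Disc 92 mm across, plug 38 mm, 60 mm over the lugs. All three lids: 60 mm tall; white plug below with two opposite lugs along x (14 mm wide, 4 to 9 mm above the underside); disc 22 to 28 mm above the underside; on top a bar handle.
- lid_mint_center (a point): Middle of the loose mint-green lid, 30 mm above its underside, z up; built like the pink one. Disc 112 mm across, plug 62 mm, 90 mm over the lugs. Bar handle of every lid: along x, in line with the lugs, 50 mm long, 16 mm thick, 32 mm tall, its top 30 mm above this point; best gripped 20 mm above this point. A half turn makes no difference.
- lid_cream_center (a point): Middle of the loose cream-coloured lid, 30 mm above its underside, z up; built like the pink one, same bar handle. Disc 136 mm across, plug 96 mm, 120 mm over the lugs.
Things that resemble listed ones, but are neither listed nor needed, are in the scene too. What is shaped like the part that bears lid_mint_center but black, blue or purple is not meant.

How it is judged:
At the end, for the whole second after the job is handed in: The mint lid, the one that fits, sits level on the jar's collar (its middle within 12 mm sideways of the mouth's centre and 4 to 12 mm above the collar's top, tilted less than 6 degrees), turned home so that its bar is within 15 degrees of the line of the red pips, released and at rest (horizontal distance between lid_mint_center and jar_mouth below 0.012 m and z of lid_mint_center in the frame of jar_mouth between 0.004 and 0.012 m and angle between lid_mint_center's own z axis and vertical below 0.1 rad and angle between the x axis of lid_mint_center and the x axis of jar_mouth, either way round below 0.26 rad and linear speed of lid_mint below 0.02 m/s); the robot touches nothing.
It also fails if it takes over 38 s, if anything falls off the work surface, if the arm or the gripper's body presses on something with over 40 N, if the wrist force passes 120 N, or if a joint passes its speed limit or range.

## Working session

There is one attempt and no reset: what is moved stays moved. The work goes in short steps, Python scripts to look and compute and a shell command to move; the robot and the scene stay as the last step left them, time stands still between calls to the robot, and variables do not carry over. Pictures are saved under pics/ and viewed, at most 10 in all, crops included, and the job is handed in when it is done.

```bash
mkdir -p pics; python3 - <<'E'
from plant import *
import cv2
s=get_state(); print(s)
for n in("scene","top"):
    d=snapshot(n); cv2.imwrite(f"pics/{n}0.png",d["frame"][:,:,::-1]); print(n,d["mtx"],d["xyz"],d["orientation"])
E
```

```text
{'clock': 0.0, 'q': array([-1.07920908,  0.68998464, -0.19452513,  1.56631952,  0.15728894,
        0.90251719, -0.21510338]), 'qd': array([-0.00085933,  0.00161682, -0.00061336,  0.00045799, -0.00072503,
        0.00119955, -0.00213402]), 'joint_torque': array([-7.13641512e-04, -5.27562976e+01, -1.26722250e+00, -1.53432977e+01,
       -5.26832405e-02,  6.54719493e-03,  1.62310712e-04]), 'tool_pos': array([0.27598741, 0.56006354, 0.23791644]), 'eef_rot': array([ 2.26861208e-01,  9.73926665e-01, -9.06442972e-04, -1.49843995e-04]), 'contact_force': array([ 0.59732163, -0.53510008,  0.61524963]), 'moment': array([-0.00912655, -0.02873038, -0.03359232]), 'finger_force': 0.0, 'opening': 0.9969844538309323}
scene [[424.57837553   0.         284.51560166]
 [  0.         424.57837553 212.96921807]
 [  0.           0.           1.        ]] [1.07210864 0.37906667 0.97877242] [ 0.45936058  0.83700541 -0.26082395 -0.14276084]
top [[448.1294436    0.         275.20050471]
 [  0.         448.1294436  211.17036081]
 [  0.           0.           1.        ]] [0.48390231 0.07520148 1.25246763] [ 0.71541302 -0.69796752  0.02282924 -0.02245828]
```

View pics/top0.png

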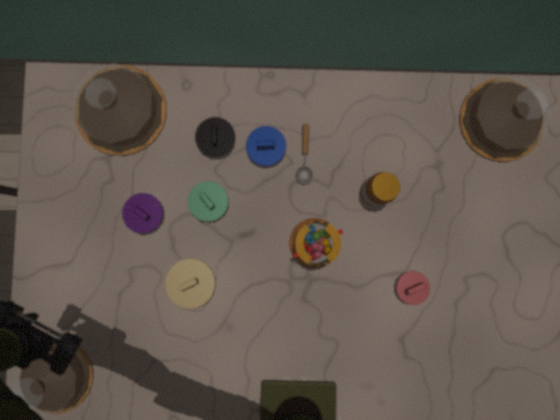

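View pics/scene0.png

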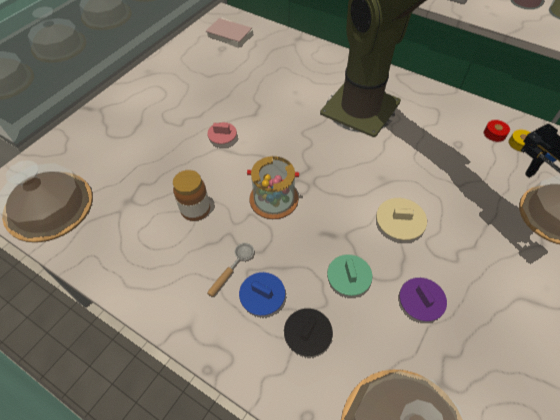

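Top view: mint lid at (208,201), with lookalikes black (215,137), blue (266,146) and purple (143,214). The only mint-green one is the one meant. Cream is at (190,284) and pink at (413,288). The jar mouth is at about (316,243), with pips near (340,231) and (294,259). In the scene view, mint is at (350,274) and the collar at (273,174). Next I triangulate and make one enlarged crop.

```bash
cat > h.py <<'E'
import numpy as np, cv2
from scipy.spatial.transform import Rotation as R
from plant import *
def cam(n):
    s=get_state(); d=snapshot(n)
    if n=="wrist":
        T=np.eye(4); T[:3,:3]=R.from_quat(s["eef_rot"]).as_matrix(); T[:3,3]=s["tool_pos"]; T=T@d["mount"]
        r,c=T[:3,:3],T[:3,3]
    else: r,c=R.from_quat(d["orientation"]).as_matrix(),np.array(d["xyz"])
    return d["frame"],d["mtx"],r,c
def ray(C,p):
    v=C[2]@np.linalg.inv(C[1])@np.array([p[0],p[1],1.]); return v/np.linalg.norm(v)
def plane(C,p,z):
    v=ray(C,p); return C[3]+v*(z-C[3][2])/v[2]
def tri(obs):
    A=0;b=0;P=[]
    for C,p in obs:
        v=ray(C,p);M=np.eye(3)-np.outer(v,v);A=A+M;b=b+M@C[3]
    x=np.linalg.solve(A,b)
    return x,[np.linalg.norm(np.cross(x-C[3],ray(C,p))) for C,p in obs]
def blobs(f,lo,hi,amin=5,roi=None):
    h=cv2.cvtColor(f,cv2.COLOR_RGB2HSV); m=cv2.inRange(h,lo,hi)
    n,l,st,ce=cv2.connectedComponentsWithStats(m)
    return [(st[i,4],ce[i].round(1).tolist(),st[i,:4].tolist()) for i in range(1,n) if st[i,4]>=amin]
E
python3 - <<'E'
from h import *
t=cam("top");s=cam("scene")
for C in(t,s):
    print("mint",blobs(C[0],(65,50,50),(88,255,255),30))
    print("red",[b for b in blobs(C[0],(0,170,70),(6,255,255),3)],[b for b in blobs(C[0],(174,170,70),(180,255,255),3)])
a=cv2.resize(t[0][175:285,170:360],None,fx=4,fy=4,interpolation=2)[:, :790]
a=cv2.resize(t[0][170:280,170:360],(780,452),interpolation=cv2.INTER_CUBIC)
b=cv2.resize(s[0][145:215,225:325],(390,273)); c=cv2.resize(s[0][240:310,300:400],(390,273))
o=np.vstack([cv2.resize(a,(562,326)),cv2.resize(np.hstack([b,c]),(562,197))])
cv2.imwrite("pics/c1.png",cv2.resize(o,(640,596))[:,:,::-1])
E
```

```text
mint [(np.int32(29768), [294.0, 30.3], [0, 0, 560, 72]), (np.int32(1212), [207.6, 201.1], [188, 182, 40, 39])]
red [(np.int32(4), [339.5, 231.5], [339, 231, 2, 2]), (np.int32(23), [307.6, 247.8], [305, 244, 8, 9]), (np.int32(15), [295.4, 254.9], [294, 253, 4, 5]), (np.int32(8), [312.0, 256.6], [311, 254, 3, 6])] [(np.int32(14), [310.9, 250.4], [309, 247, 4, 9])]
mint [(np.int32(313), [14.2, 7.6], [0, 0, 38, 21]), (np.int32(2390), [300.5, 17.6], [227, 0, 123, 47]), (np.int32(4905), [477.6, 79.1], [392, 38, 168, 83]), (np.int32(1412), [349.4, 274.8], [328, 255, 44, 41]), (np.int32(2762), [26.5, 396.7], [0, 352, 80, 68])]
red [(np.int32(350), [496.4, 130.5], [484, 120, 26, 21]), (np.int32(12), [248.8, 171.7], [247, 170, 4, 4]), (np.int32(12), [296.5, 174.0], [295, 173, 4, 3])] []
```

View pics/c1.png

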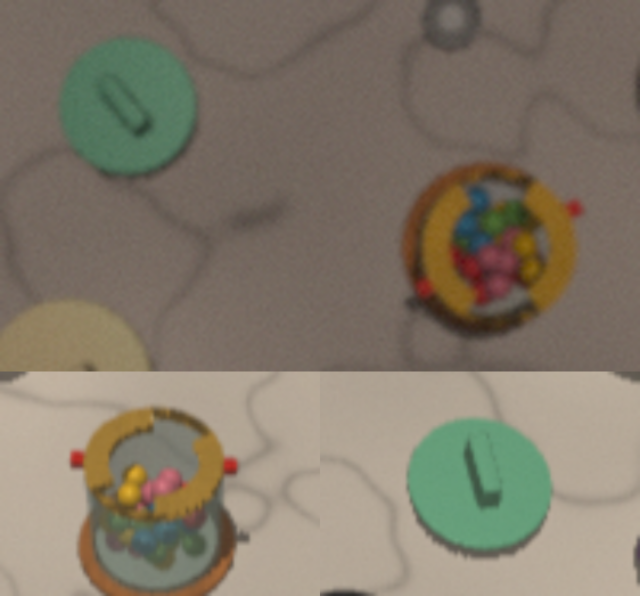

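The crop confirms the mint lid at (207,201) in the top view, a plain mint disc with a bar. The jar collar is brass with red pips at (340,231.5) and (295,255), and its notches lie at upper left and lower right. Next step is to triangulate.

```bash
python3 - <<'E'
from h import *
t=cam("top");s=cam("scene")
a=tri([(t,(339.9,231.6)),(s,(248.8,171.7))]);b=tri([(t,(295.0,255)),(s,(296.5,174))])
print(a,b,(a[0]+b[0])/2,np.linalg.norm(a[0]-b[0])); v=(a[0]-b[0]);print(np.degrees(np.arctan2(v[1],v[0])))
print("bar",tri([(t,(206.3,200)),(s,(351.6,268))]), "disc z.028",plane(t,(207.6,201.1),.028),plane(s,(349.4,274.8),.028))
u=plane(t,(170+103*.297,170+78*.297),.06)-plane(t,(170+143*.297,170+127*.297),.06);print(u,np.degrees(np.arctan2(u[1],u[0])))
st=get_state();print(R.from_quat(st["eef_rot"]).as_matrix().round(3)); d=snapshot("wrist");print(d["mount"],d["mtx"])
E
```

```text
(array([ 0.50953214, -0.09050777,  0.11702699]), [np.float64(0.0011064172459353291), np.float64(0.001106417245935292)]) (array([0.44820383, 0.02095024, 0.11721393]), [np.float64(0.0021414045012262363), np.float64(0.0021414045012261764)]) [ 0.47886798 -0.03477877  0.11712046] 0.1272166799821018
-61.17878754347782
bar (array([0.58584368, 0.26079657, 0.05744855]), [np.float64(0.0002439242535255801), np.float64(0.0002439242535253806)]) disc z.028 [0.58552106 0.26147405 0.028     ] [0.58981294 0.26130374 0.028     ]
[0.03819011 0.0330469  0.        ] 40.87049348090372
[[-0.897  0.442 -0.   ]
 [ 0.442  0.897 -0.001]
 [-0.    -0.001 -1.   ]]
[[ 1.95323032e-05 -9.54326800e-01 -2.98764722e-01  7.64133379e-02]
 [ 9.99999993e-01 -1.51253990e-05  1.13691056e-04  1.93111898e-04]
 [-1.13017357e-04 -2.98764722e-01  9.54326793e-01 -1.46741178e-01]
 [ 0.00000000e+00  0.00000000e+00  0.00000000e+00  1.00000000e+00]] [[324.13715458   0.         282.75760501]
 [  0.         324.13715458 204.20458088]
 [  0.           0.           1.        ]]
```

```bash
python3 -m jog '[[[-0.041,-0.013,0.004,0,0,0],[-0.041,-0.013,0.004,0,0,0],[-0.041,-0.013,0.004,0,0,0],[-0.041,-0.013,0.004,0,0,0],[-0.041,-0.013,0.004,0,0,0],[-0.041,-0.013,0.004,0,0,0],[-0.041,-0.013,0.004,0,0,0],[-0.041,-0.013,0.004,0,0,0],[-0.041,-0.013,0.004,0,0,0],[-0.041,-0.013,0.004,0,0,0],[0,0,0,0,0,0],[0,0,0,0,0,0]]]'
cat >> h.py <<'E'
def save(n,*a): np.savez(n,f=a[0],m=a[1],r=a[2],c=a[3])
def load(n): d=np.load(n); return d["f"],d["m"],d["r"],d["c"]
E
python3 -c "
from h import *
C=cam('wrist');save('w1.npz',*C);cv2.imwrite('pics/w1.png',C[0][:,:,::-1]);print(C[3],get_state()['q'])"
python3 -m jog '[[[0,0,0,0,0,-0.167],[0,0,0,0,0,-0.167],[0,0,0,0,0,-0.167],[0,0,0,0,0,-0.167],[0,0,0,0,0,-0.167],[0,0,0,0,0,-0.167],[0,0,0,0,0,-0.167],[0,0,0,0,0,0],[0,0,0,0,0,0]]]'
python3 -c "
from h import *
C=cam('wrist');save('w2.npz',*C);print(C[3],get_state()['q'])
a=load('w1.npz');cv2.imwrite('pics/w12.png',cv2.resize(np.hstack([a[0],C[0]]),(800,300))[:,:,::-1])
for X in(a,C): print(blobs(X[0],(65,50,50),(88,255,255),300))"
```

```text
clock: 1.85
tool_pos: [0.586, 0.2635, 0.1986]
eef_rot: [0.227, 0.974, 0.0, -0.0]
contact_force: [0.4, 0.4, 0.4]
opening: 1.003
finger_force: 0.0
[0.5176399  0.29731701 0.34544545] [-0.36621318  0.76183633 -0.23991197  1.54739322  0.21646452  0.85853591
  0.43068631]
clock: 3.02
tool_pos: [0.586, 0.2637, 0.1989]
eef_rot: [-0.348, 0.938, 0.0, 0.0]
contact_force: [0.6, -0.8, 0.1]
opening: 1.0
finger_force: 0.0
[0.52828167 0.21317019 0.34561702] [-0.19937686  0.80517094 -0.56307876  1.53699623  0.49481671  0.94458605
  1.3629278 ]
[(np.int32(9060), [280.1, 181.6], [226, 129, 109, 106])]
[(np.int32(9109), [280.7, 178.1], [227, 125, 109, 107])]
```

View pics/w12.png

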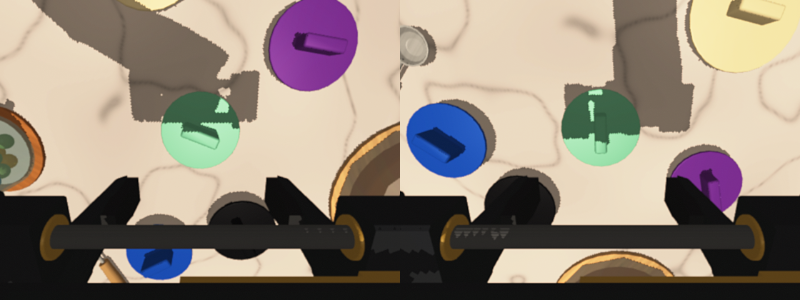

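```bash
python3 -c "
from h import *
a=load('w1.npz');b=load('w2.npz')
o=[cv2.resize(X[0][120:240,222:342],(400,400),interpolation=cv2.INTER_CUBIC) for X in(a,b)]
cv2.imwrite('pics/c2.png',np.hstack(o)[:,:,::-1])
for X,p in((a,(280.1,181.6)),(b,(280.7,178.1))): print(plane(X,p,.027))
print(tri([(a,(280.1,181.6)),(b,(280.7,178.1))]))
"
```

```text
[0.58424594 0.26175461 0.027     ]
[0.58447191 0.2585378  0.027     ]
(array([0.58678123, 0.26034144, 0.01443198]), [np.float64(9.220103331789585e-05), np.float64(9.220103331807522e-05)])
```

View pics/c2.png

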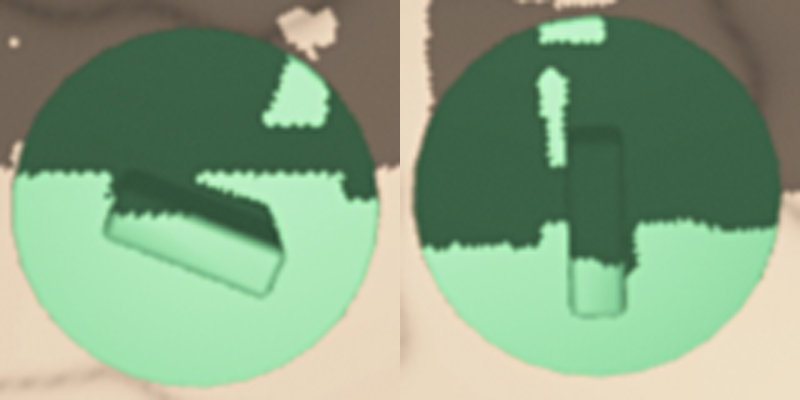

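```bash
python3 -c "
from h import *
a=load('w1.npz');b=load('w2.npz')
x,e=tri([(a,(280.8,191.4)),(b,(281.1,189.6))]);print(x,e,plane(a,(280.8,191.4),.06),plane(b,(281.1,189.6),.06))
s=get_state();M=R.from_quat(s['eef_rot']).as_matrix();p=s['tool_pos']
for g in(x,(plane(a,(280.8,191.4),.06)+plane(b,(281.1,189.6),.06))/2): print(M.T@(np.array([g[0],g[1],.032])-p))
q=[plane(b,(222+c[0]/3.333,120+c[1]/3.333),.06) for c in((168,150),(170,316),(223,150),(226,316))]
for u in(q[0]-q[1],q[2]-q[3]):print(np.degrees(np.arctan2(u[1],u[0])),np.linalg.norm(u))
print(np.degrees(np.arctan2(M[1,0],M[0,0])))
"
```

```text
[0.5869062  0.26157315 0.05675551] [np.float64(0.00029532142581431206), np.float64(0.00029532142581431184)] [0.58582957 0.26194885 0.06      ] [0.58654368 0.261074   0.06      ]
[ 0.00075828 -0.00194418  0.16690748]
[ 0.00134418 -0.00152192  0.16690736]
-139.18838597418204 0.04690484332388326
-137.9759732070736 0.04691645495971851
-139.316133601266
```

Bar top measured at (0.587, 0.2615), height 0.057 (the text gives 0.060), and the bar angle agrees. Descending and gripping.

```bash
python3 -m jog '[[[0.001,-0.0018,0.03,0,0,0],[0,0,0.03,0,0,0],[0,0,0.03,0,0,0],[0,0,0.03,0,0,0],[0,0,0.025,0,0,0],[0,0,0.02,0,0,0],[0,0,0,0,0,0],[0,0,0,0,0,0]]]' 
python3 -m jog '[[[0,0,0,0,0,0],[0,0,0,0,0,0],[0,0,0,0,0,0],[0,0,0,0,0,0],[0,0,0,0,0,0],[0,0,0,0,0,0]]]' 0 45
```

```text
clock: 4.08
tool_pos: [0.5875, 0.2614, 0.0346]
eef_rot: [-0.348, 0.937, 0.0, 0.001]
contact_force: [0.3, -0.8, 0.2]
opening: 0.996
finger_force: 0.0
clock: 4.82
tool_pos: [0.587, 0.2608, 0.0337]
eef_rot: [-0.348, 0.937, 0.0, 0.0]
contact_force: [0.7, -0.2, 0.1]
opening: 0.341
finger_force: 0.0
```

```bash
python3 -m jog '[[[0,0,0,0,0,0],[0,0,0,0,0,0],[0,0,0,0,0,0],[0,0,0,0,0,0]]]'
python3 -m jog '[[[0,0,-0.02,0,0,0],[0,0,-0.03,0,0,0],[0,0,-0.04,0,0,0],[0,0,-0.04,0,0,0],[0,0,-0.03,0,0,0],[0,0,-0.02,0,0,0],[0,0,0,0,0,0]]]'
```

```text
clock: 5.32
tool_pos: [0.5869, 0.261, 0.0337]
eef_rot: [-0.348, 0.937, 0.0, 0.0]
contact_force: [-0.3, -0.1, -0.3]
opening: 0.174
finger_force: 44.9
clock: 6.2
tool_pos: [0.5878, 0.2614, 0.2164]
eef_rot: [-0.348, 0.937, 0.0, 0.002]
contact_force: [-0.5, 0.3, -1.6]
opening: 0.181
finger_force: 44.9
```

```bash
python3 -m jog '[[[0.02,-0.005,0,0,0,0],[0.036,-0.0095,0,0,0,0],[0.036,-0.0095,0,0,0,0],[0.036,-0.0095,0,0,0,0],[0.036,-0.0095,0,0,0,0],[0.02,-0.005,0,0,0,0],[0,0,0,0,0,0.16],[0,0,0,0,0,0.16],[0,0,0,0,0,0.16],[0,0,0,0,0,0.16],[0,0,0,0,0,0],[0,0,0,0,0,0]]]'
python3 -c "
from h import *
C=cam('wrist');save('w3.npz',*C);print(C[3],get_state()['q']);cv2.imwrite('pics/w3.png',C[0][:,:,::-1])
print(blobs(C[0],(0,170,70),(6,255,255),10))
"
```

```text
clock: 7.7
tool_pos: [0.4786, 0.1043, 0.2135]
eef_rot: [-0.037, 0.999, -0.0, -0.0]
contact_force: [0.1, -0.3, -2.1]
opening: 0.179
finger_force: 44.9
[0.40248179 0.09842853 0.36026445] [-0.04517489  0.57600601 -0.41161031  1.98515329  0.36649879  0.6529403
  0.95200289]
[(np.int32(11), [108.8, 146.5], [107, 142, 6, 10]), (np.int32(264), [174.1, 159.2], [164, 150, 22, 20]), (np.int32(161), [34.2, 226.7], [26, 219, 17, 17])]
```

View pics/w3.png

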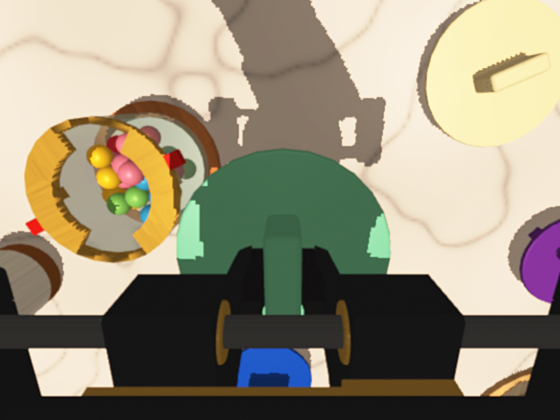

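The picture shows the jar collar centred near (103,188), pips at (174,159) and (34,227), and the mint lid held at (283,215). I'll refine the jar position with all three views.

```bash
python3 -c "
from h import *
w=load('w3.npz');t=cam('top');s=cam('scene')
a=tri([(t,(339.9,231.6)),(s,(248.8,171.7)),(w,(34.2,226.7))]);b=tri([(t,(295.2,255)),(s,(296.5,174)),(w,(174.1,159.2))])
print(a,b,(a[0]+b[0])/2)
for z in(.115,.117): 
  p,q=plane(w,(34.2,226.7),z),plane(w,(174.1,159.2),z);print((p+q)/2,np.linalg.norm(p-q),np.degrees(np.arctan2(*(p-q)[1::-1])))
v=a[0]-b[0];print(np.degrees(np.arctan2(v[1],v[0])))
# collar hull ellipse
h=cv2.cvtColor(w[0],cv2.COLOR_RGB2HSV);m=cv2.inRange(h,(15,120,80),(28,255,255));m[:110]=0;m[265:]=0;m[:,185:]=0
c=cv2.convexHull(np.argwhere(m)[:,::-1].astype(np.float32));print(c.min((0,1)),c.max((0,1)))
P=np.array([plane(w,x[0],.12)[:2] for x in c],np.float32);print(cv2.minEnclosingCircle(P))
s=get_state();M=R.from_quat(s['eef_rot']).as_matrix();print(M.round(3),np.degrees(np.arctan2(M[1,0],M[0,0])))
# held bar
pb=[plane(w,x,s['tool_pos'][2]+.0275) for x in((283,216),(283,312))];print(pb)
"
```

```text
(array([ 0.51020709, -0.09027079,  0.11966823]), [np.float64(0.0016968254368650813), np.float64(0.0012780352235706783), np.float64(0.0012449761123640728)]) (array([0.4484556 , 0.02050465, 0.11777007]), [np.float64(0.0022272180923102), np.float64(0.0016511721485970264), np.float64(0.0006384050585011218)]) [ 0.47933135 -0.03488307  0.11871915]
[ 0.48106578 -0.03827097  0.115     ] 0.13099202991658587 -60.95160098570422
[ 0.48042497 -0.03715626  0.117     ] 0.12992386020309582 -60.951600985704225
-60.86262873629868
[ 24. 113.] [180. 261.]
((0.47124218940734863, -0.02985342964529991), 0.0683010146021843)
[[-0.997 -0.072 -0.   ]
 [-0.072  0.997  0.   ]
 [ 0.     0.    -1.   ]] -175.8526652303229
[array([0.44439133, 0.10157637, 0.24108884]), array([0.48799406, 0.10482403, 0.24108884])]
```

```bash
python3 -m jog '[[[0.0015,-0.0231,0,0,0,0],[0.0015,-0.0231,0,0,0,0],[0.0015,-0.0231,0,0,0,0],[0.0015,-0.0231,0,0,0,0],[0.0015,-0.0231,0,0,0,0],[0.0015,-0.0231,0,0,0,0],[0,0,0.02,0,0,0],[0,0,0.02,0,0,0],[0,0,0.012,0,0,0],[0,0,0,0,0,0],[0,0,0,0,0,0]]]'
python3 -c "
from h import *
t=cam('top');s=cam('scene')
o=[cv2.resize(t[0][200:290,260:380],(400,300),interpolation=2),cv2.resize(s[0][120:225,210:350],(400,300),interpolation=2)]
cv2.imwrite('pics/c3.png',np.hstack(o)[:,:,::-1])"
```

```text
clock: 9.22
tool_pos: [0.4802, -0.0343, 0.1622]
eef_rot: [-0.036, 0.999, 0.0, 0.0]
contact_force: [0.1, 0.4, -1.4]
opening: 0.181
finger_force: 44.9
```

View pics/c3.png

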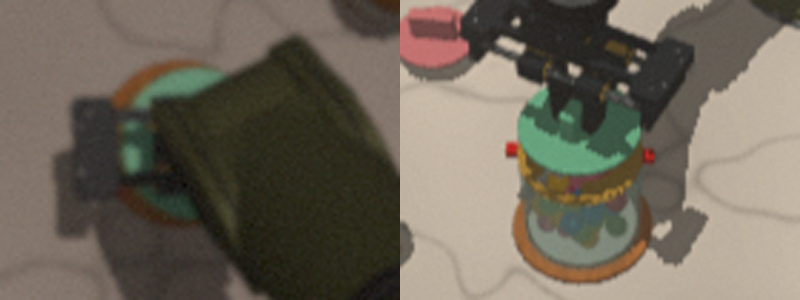

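The lid hangs level and centred above the collar, seen at (580,130) in the right half of the crop. Lowering while watching the force.

```bash
python3 -m jog '[[[0,0,0.005,0,0,0],[0,0,0.005,0,0,0],[0,0,0.005,0,0,0],[0,0,0,0,0,0]]]'; python3 -m jog '[[[0,0,0.005,0,0,0],[0,0,0.004,0,0,0],[0,0,0.003,0,0,0],[0,0,0,0,0,0],[0,0,0,0,0,0]]]'
```

```text
clock: 9.82
tool_pos: [0.4795, -0.0345, 0.1462]
eef_rot: [-0.036, 0.999, 0.0, -0.001]
contact_force: [-0.2, 1.1, -1.1]
opening: 0.172
finger_force: 44.9
clock: 10.45
tool_pos: [0.4799, -0.0345, 0.1348]
eef_rot: [-0.036, 0.999, 0.0, 0.0]
contact_force: [-0.3, -0.5, -2.1]
opening: 0.177
finger_force: 44.9
```

```bash
python3 -m jog '[[[0,0,0.002,0,0,0],[0,0,0.002,0,0,0],[0,0,0,0,0,0],[0,0,0,0,0,0]]]'
```

```text
clock: 10.95
tool_pos: [0.4799, -0.0344, 0.1315]
eef_rot: [-0.036, 0.999, -0.0, 0.0]
contact_force: [-0.6, -0.1, 7.3]
opening: 0.176
finger_force: 44.9
```

```bash
python3 -m jog '[[[0,0,0,0,0,0.14],[0,0,0,0,0,0.14],[0,0,0,0,0,0.14],[0,0,0,0,0,0.14],[0,0,0,0,0,0]]]'; python3 -m jog '[[[0,0,0,0,0,0.14],[0,0,0,0,0,0.14],[0,0,0,0,0,0.14],[0,0,0,0,0,0.12],[0,0,0,0,0,0.04],[0,0,0,0,0,0],[0,0,0,0,0,0]]]'
python3 -c "
from h import *
s=get_state();M=R.from_quat(s['eef_rot']).as_matrix();print(np.degrees(np.arctan2(M[1,0],M[0,0])),s['moment'],s['contact_force'],s['q'][6])"
```

```text
clock: 11.58
tool_pos: [0.481, -0.0349, 0.1315]
eef_rot: [0.242, 0.97, -0.0, 0.001]
contact_force: [1.2, -1.5, 6.4]
opening: 0.178
finger_force: 45.0
clock: 12.45
tool_pos: [0.4806, -0.035, 0.1314]
eef_rot: [0.508, 0.861, 0.0, 0.001]
contact_force: [0.9, -2.5, 7.6]
opening: 0.176
finger_force: 45.0
118.89998680347293 [-0.53522114  0.23230967  0.09784213] [ 0.94668336 -2.49041644  7.58829803] 0.41336475881901724
```

```bash
python3 -m jog '[[[0,0,0,0,0,0],[0,0,0,0,0,0],[0,0,0,0,0,0],[0,0,0,0,0,0],[0,0,0,0,0,0]]]' 0.06; python3 -m jog '[[[0,0,-0.02,0,0,0],[0,0,-0.03,0,0,0],[0,0,-0.03,0,0,0],[0,0,-0.03,0,0,0],[-0.03,0,-0.02,0,0,0],[-0.04,0,0,0,0,0],[-0.04,0,0,0,0,0],[0,0,0,0,0,0],[0,0,0,0,0,0]]]'
python3 -c "
from h import *
C=cam('wrist');s=cam('scene');t=cam('top');save('w4.npz',*C)
o=[cv2.resize(X,(400,300),interpolation=2) for X in(C[0],s[0][120:225,210:350])]
cv2.imwrite('pics/c4.png',np.hstack(o)[:,:,::-1])
print(blobs(C[0],(0,170,70),(6,255,255),10),blobs(C[0],(65,50,50),(88,255,255),300))"
```

```text
clock: 13.08
tool_pos: [0.4798, -0.0345, 0.1306]
eef_rot: [0.509, 0.861, 0.0, -0.0]
contact_force: [-0.4, -0.2, 0.5]
opening: 0.681
finger_force: 0.0
clock: 14.2
tool_pos: [0.5321, -0.1301, 0.2604]
eef_rot: [0.509, 0.861, 0.0, -0.001]
contact_force: [0.2, -0.1, 0.3]
opening: 0.681
finger_force: 0.0
[(np.int32(156), [281.8, 141.3], [276, 135, 13, 13])] [(np.int32(15108), [283.4, 61.3], [215, 0, 138, 132])]
```

View pics/c4.png

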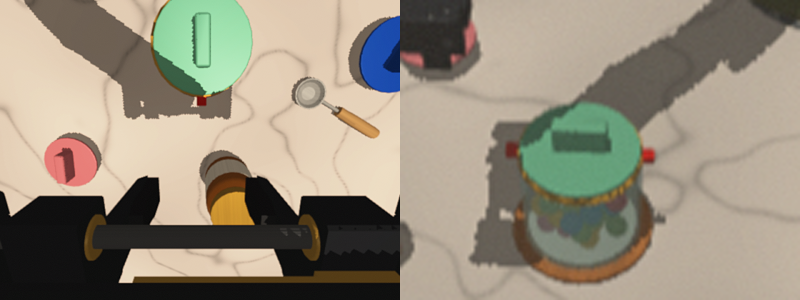

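The lid sits level on the collar. Its bar (x≈203 in the left half of the crop) lines up with the pip at (202,100), and the gripper is clear. Handing in.

```bash
python3 -c "
from plant import *
print(finish_job())"
```

```text
the job is handed in; nothing more can be done
None
```

The mint lid is seated in the jar and turned home to within about a degree of the red pips, released with the gripper clear, and the job was handed in at about 14 s; no verdict came back.

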